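Re-seat a cross-threaded filter lid and drop its safety catch

TASK

The screw lid of the bench pressure filter was started crooked and sits cross-threaded. Nudge it round backward (anticlockwise from above) by a wing until it drops level onto the thread, then turn it clockwise until it is fully home and tight, without forcing it. Finally tip the red safety catch over so that it lies down on the lid's rim behind a wing, and leave the glassware alone.

Things in the scene. Friction and masses are not known exactly. Their poses are not given: they have to be found in the camera images.
- vessel: Bench pressure filter, fixed: grey base plate 134 x 176 x 10 mm, steel body 77 mm across, screwed neck whose rim is 90 mm above the bench. Origin on the vessel's axis at the bench top, z up; the brass outlet points along -x, the catch's post stands along -y.
- thread_axis (a point): Centre of the neck's rim, 90 mm up, on the screw axis. Right-handed thread, three starts, falling 18 mm a turn: step 6 mm. Turned back (anticlockwise), the lid climbs a little and after 25 to 60 degrees drops level, origin about 5 mm above this point. Then clockwise: after about 100 degrees it lies on the rim (origin within 1 mm of this height), 30 to 45 degrees later it binds: tight.
- lid: Loose steel screw lid, 80 mm across, about 0.4 kg, three wings, brass hose barb in the middle rising 37 mm. Origin on its axis in the sealing face, z up; top face 8 mm above, skirt to 17.5 mm below. At the start cross-threaded: tilted 0.12 rad (one wing 12 mm lower), origin 7 to 9 mm above the rim. Turned on clockwise like that it stays crooked and jams. It stays where it is left.
- wing_a (a point): Point in wing a of the lid, 60 mm from the lid's axis, level with the sealing face (lid azimuth 0). A wing is a radial dark steel lug 12 mm thick, from 40 to 66 mm from the axis and from 16 mm below to 12 mm above the sealing face; push its upright flanks with closed fingers just outside the skirt. The loose lid turns with 1 to 3 N on a wing; about 10 N makes it tight.
- wing_b (a point): The same point in wing b (lid azimuth 120 degrees). At the start the low wing lies on the side of the vessel opposite the catch, and the others some 55 and 65 degrees either side of the catch.
- wing_c (a point): The same point in wing c (lid azimuth 240 degrees). When the lid is tight, one of the wings (any) stands about 32 degrees past the catch in the clockwise direction (27 to 41 mm toward the vessel's -x side), so that the catch can fall just behind it; a wing under the catch keeps it from closing.
- catch_arm (a joint): Red cranked safety catch, rad: 0 lying on the rim of the tight lid, about 1.6 open, leaning out on its stop. Turns freely; falls shut by its weight once swung in past about 0.5. Arm 10 mm wide: 23 mm up from hinge to elbow, then 44 mm inward to the nose. Open, the long part stands 20 to 27 mm outside the hinge, top 122 mm above the bench; shut, its top is 14 mm above the rim (dark nose 21).
- catch_hinge (a point): Hinge of the catch, 76 mm from the vessel's axis and 12 mm below the rim; the hinge axis is level, along the vessel's x. The catch swings inward over the lid.
- catch_tip (a point): Point near the nose of the catch arm: 42 mm from the hinge inward and 23 mm up when closed.
- beaker: Glass beaker 56 mm across, 69 mm tall, origin under its middle; leave it alone.
- flask: Conical flask with red stopper, 64 mm across, 106 mm tall, origin under its middle; leave it alone.
- vial_white: Sample vial with white cap, 24 mm across, 52 mm tall, origin under its middle; leave it alone.
- vial_black: Sample vial with black cap, 24 mm across, 52 mm tall, origin under its middle; leave it alone.
Not all that is in view belongs to the job. What is shaped like the lid but pink is not meant.

How it is judged:
On the way, in this order (a step that is already met when the one before it is completed fails the run):
1. the lid has been backed off and has dropped level onto the thread, not yet screwed down (angle between lid's own z axis and vertical below 0.025 rad and z of lid in the frame of vessel between 0.0925 and 0.0972 m), for 0.1 s.
2. the lid is screwed fully home and tight (z of lid in the frame of vessel below 0.0912 m and angle between lid's own z axis and vertical below 0.025 rad and ((x of wing_a in the frame of vessel between -0.041 and -0.027 m and y of wing_a in the frame of vessel below -0.03 m) or (x of wing_b in the frame of vessel between -0.041 and -0.027 m and y of wing_b in the frame of vessel below -0.03 m) or (x of wing_c in the frame of vessel between -0.041 and -0.027 m and y of wing_c in the frame of vessel below -0.03 m))), for 0.2 s.
At the end, for the whole second after the job is handed in: The lid is level (within 0.025 rad), its sealing face on the rim (within 1.2 mm) and screwed tight, so that one wing stands 27 to 41 mm past the catch on the vessel's -x side; the catch lies down on the rim (joint below 0.08 rad); all is at rest (all of step 2 and value of joint catch_arm below 0.08 rad and angular speed of lid below 0.1 rad/s and velocity of joint catch_arm between -0.2 and 0.2 rad/s); the robot touches nothing.
It fails at once if the lid is forced (over 45 N on it from the fingers) (contact force between the fingers and lid above 45 N).
It fails at once if the beaker is disturbed (moved over 20 mm) (distance of beaker from where it was at the start of the episode above 0.02 m).
It fails at once if the flask is disturbed (moved over 20 mm) (distance of flask from where it was at the start of the episode above 0.02 m).
It fails at once if the vial white is disturbed (moved over 20 mm) (distance of vial_white from where it was at the start of the episode above 0.02 m).
It fails at once if the vial black is disturbed (moved over 20 mm) (distance of vial_black from where it was at the start of the episode above 0.02 m).
It also fails if it takes over 64 s, if anything falls off the work surface, if the arm or the gripper's body presses on something with over 40 N, if the wrist force passes 120 N, or if a joint passes its speed limit or range.

ROBOT

A 7-joint arm with a two-finger parallel gripper is mounted at the origin on a cart in front of the work surface, level with it; the furniture and walls round the work are solid. World frame = base frame: x ahead of the robot, y to its left, z up, the work surface at z = 0. Lengths are in m, angles in rad, forces in N, time in s.
With the tool pointing down it reaches from about 0.425 to 0.875 m from the base axis. Payload 4.7 kg.
Tool frame: the origin (TCP) lies midway between the tips of the shut fingers; the grasp point (between the pads) lies 19 mm behind it; x points along the fingers, y is the direction in which the jaws open and shut, and the axes are right-handed (so a half turn about x gives the same grasp; the last joint's range is limited). The gripper opens to 87 mm and grips with 3 to 60 N. Pads are 19 mm wide; open, the fingers measure 117 mm over their backs; the gripper's body (75 mm by 190 mm) begins 51 mm behind the grasp point.
Start: joints at [1.328, 0.321, -0.07, 1.45, 0.023, 1.371, -0.057], TCP at [0.165, -0.629, 0.223] pointing down, gripper open.
Joint ranges: [-2.86, 2.86], [-0.3, 2.09], [-1.38, 1.24], [0.06, 2.45], [-1.56, 4.7], [0.09, 2.05], [-2.69, 2.69]. Speed limits (rad/s): [2.57, 2.57, 3.14, 3.14, 3.14, 3.14, 3.14].

INTERFACE

Orientations are given as a unit quaternion [w, x, y, z].
In Python, from plant import status, eyes, bot gives the robot as it stands.
- The arm moves only by the tool step_arm, never from a script. Its argument "increments" is one flat list of numbers, 6 for each row, row after row: the shift along the world's x, y, z in m, then the turn, a rotation vector about the world's x, y, z in degrees. A call has 1 to 5 rows; each row is the pose to reach, as a shift and turn from the pose commanded when the call began; what a row does not reach only later rows make up. A row lasts 1/10 s, in which the tool goes at most 50 mm and 8.59 degrees, less where a joint would pass 70% of its speed; a pose out of reach is approached as far as the arm can. A call with a gripper value outside its range is refused whole. "claw" is the finger opening in m, from 0 to 0.087, set as the call begins (left out, the last holds). The fingers move at their own pace and stop on an object; the grip force is fixed at half the most. Time passes only in rows, so rows that repeat a pose let the fingers close. It gives the time, the measured TCP pose, the force and the opening at its end, in the units of the state.
- status.sense(): the state, without advancing time (a new reading comes with each control period).
- eyes.get_image(name): name is "scene" or "top"; returns a dict with "color" (420x560x3 uint8, red, green, blue), "z_map" (420x560 float32, m along the optical axis (not along the pixel's ray), 0 where there is no reading), "fx", "fy", "cx", "cy" (pixels), "extrinsics" (4x4, takes a point from camera to world coordinates). Camera axes: x right, y down, z forward; pixel columns grow to the right and rows downward; lengths in m; the calibration is good to about 2 mm. A picture is of the moment at which its call begins.
- bot.finish_job(): hands the job in, once; it reports no verdict.
The state is a dict: "time": time; "q": joint angles; "qvel": joint speeds; "joint_efforts": joint torques, N m; "tcp_pos": TCP position; "orientation": TCP orientation; "contact_force": force on the tool from outside, world axes, zero at the start; "moment": the same for the moment, N m; "finger_gap": opening from 0.0 (shut) to 1.0 (fully open).
Only numpy, scipy, OpenCV 4.12 (cv2) and the standard library are available. Lean on these libraries where they do the work, as an engineer would, in place of code of your own. Each camera call takes 0.05 s, during which the arm holds its last target.

## Working session

There is one attempt and no reset: what is moved stays moved. The work goes in short steps, Python scripts to look and compute and a tool call to move; the robot and the scene stay as the last step left them, time stands still between calls to the robot, and variables do not carry over. Pictures are saved under pics/ and viewed, and the job is handed in when it is done.

Besides the shell and the picture viewer there is one more tool, called after "Request:" as name(argument=value, ...) on one line, values as JSON. step_arm: Moves the arm, as the interface text tells. Its arguments: {"type":"object","properties":{"increments":{"type":"array","items":{"type":"number"}},"claw":{"type":"number"}},"required":["increments"]}

```bash
mkdir -p pics; ls; python3 - <<'E'
from plant import status, eyes, bot
import cv2,numpy as np
s=status.sense();print({k:np.round(v,3) for k,v in s.items()})
for n in("scene","top"):
    d=eyes.get_image(n);cv2.imwrite(f"pics/{n}0.png",cv2.cvtColor(d["color"],cv2.COLOR_RGB2BGR))
    np.savez(f"{n}0.npz",**d);print(n,d["fx"],d["cx"],d["cy"],np.round(d["extrinsics"],3).tolist())
E
```

```text
pics
{'time': np.float64(0.0), 'q': array([ 1.328,  0.322, -0.07 ,  1.452,  0.023,  1.371, -0.057]), 'qvel': array([-0.002,  0.   ,  0.002,  0.   , -0.   ,  0.   , -0.002]), 'joint_efforts': array([ 0.0000e+00, -4.9129e+01, -4.0400e-01, -3.1253e+01, -6.4000e-02,
        4.4000e-02,  0.0000e+00]), 'tcp_pos': array([ 0.165, -0.628,  0.221]), 'orientation': array([-0.09 , -0.701, -0.091,  0.701]), 'contact_force': array([ 0.623, -0.81 , -0.025]), 'moment': array([ 0.003,  0.033, -0.054]), 'finger_gap': np.float64(0.999)}
scene 453.6468015180957 282.06594653053725 212.5404775299387 [[-0.767, -0.491, 0.414, 0.2], [-0.642, 0.568, -0.515, 0.259], [0.018, -0.661, -0.75, 0.788], [0.0, 0.0, 0.0, 1.0]]
top 452.5742161781488 275.7621147055375 208.06329508790904 [[0.026, -0.983, 0.183, 0.411], [-0.999, -0.029, -0.014, -0.218], [0.02, -0.183, -0.983, 0.975], [0.0, 0.0, 0.0, 1.0]]
```

View pics/scene0.png

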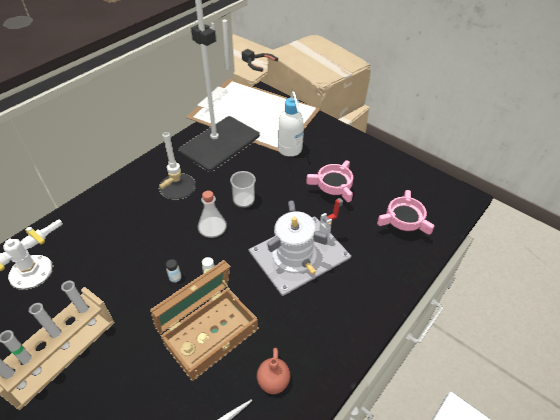

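View pics/top0.png

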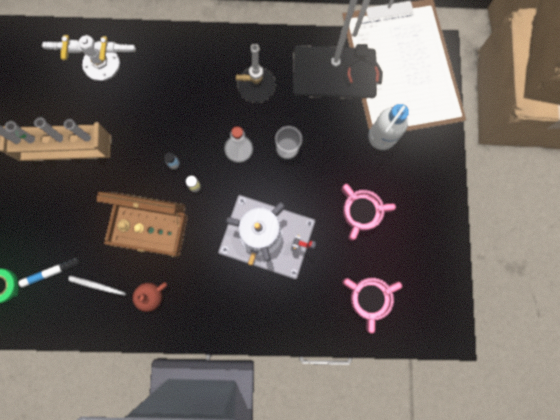

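```bash
cat >h.py <<'E'
import numpy as np,cv2
def crop(d,x0,x1,y0,y1,s,name):
    c=cv2.cvtColor(d["color"],cv2.COLOR_RGB2BGR)[y0:y1,x0:x1]
    cv2.imwrite("pics/"+name,cv2.resize(c,None,fx=s,fy=s,interpolation=cv2.INTER_CUBIC))
def ray(d,u,v):
    E=d["extrinsics"];r=np.array([(u-d["cx"])/d["fx"],(v-d["cy"])/d["fy"],1.])
    return E[:3,3],E[:3,:3]@r
def onplane(d,u,v,z):
    o,r=ray(d,u,v);return o+r*(z-o[2])/r[2]
def proj(d,p):
    E=d["extrinsics"];c=E[:3,:3].T@(np.asarray(p)-E[:3,3]);return np.array([c[0]/c[2]*d["fx"]+d["cx"],c[1]/c[2]*d["fy"]+d["cy"]])
def pts(d):
    z=d["z_map"];v,u=np.indices(z.shape);c=np.stack([(u-d["cx"])/d["fx"]*z,(v-d["cy"])/d["fy"]*z,z],-1)
    return c@d["extrinsics"][:3,:3].T+d["extrinsics"][:3,3]
E
python3 - <<'E'
import numpy as np;from h import *
s=dict(np.load("scene0.npz"));t=dict(np.load("top0.npz"))
crop(s,240,360,190,300,6,"sc.png");crop(t,210,330,185,285,6,"tc.png")
E
```

```text
(no output)
```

View pics/sc.png

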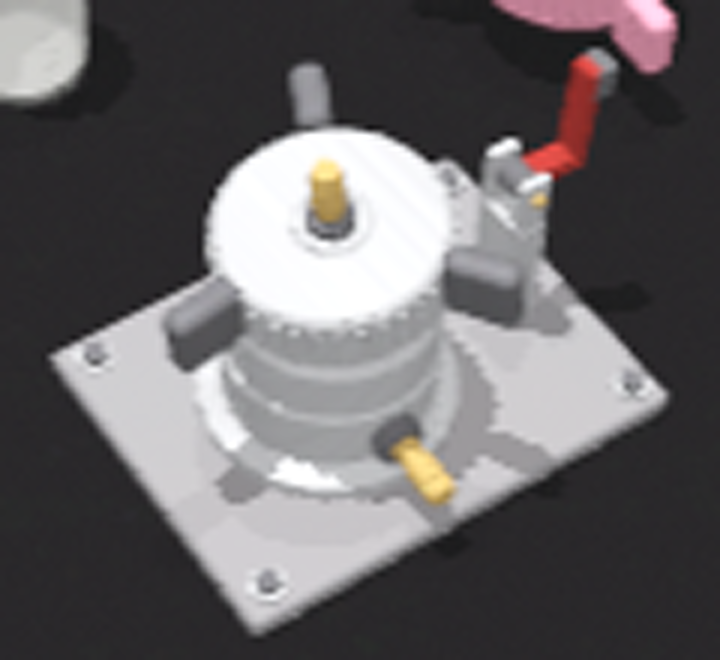

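View pics/tc.png

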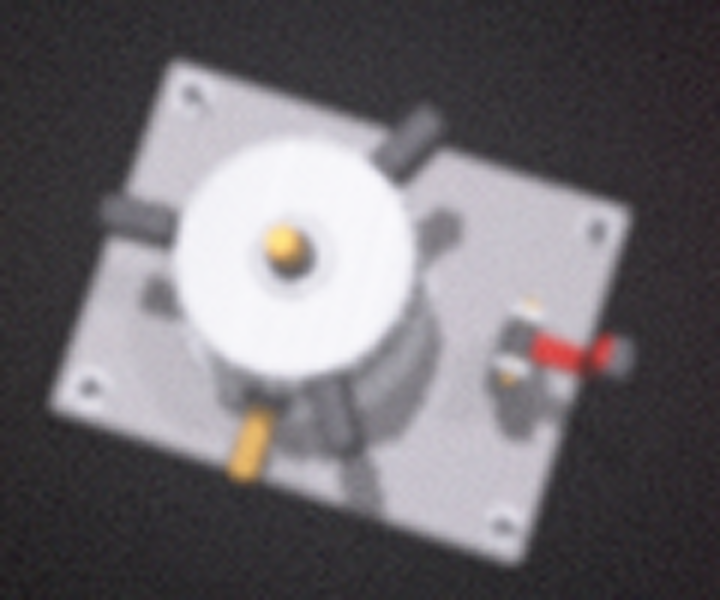

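```bash
python3 - <<'E'
import numpy as np;from h import *
s=dict(np.load("scene0.npz"));t=dict(np.load("top0.npz"))
P=[onplane(t,210+u/6,185+v/6,0.011) for u,v in[(191,95),(597,231),(503,524),(89,387)]]
print(np.round(P,4));print("c",np.mean(P,0))
Q=[onplane(s,240+u/6,190+v/6,0.011) for u,v in[(95,354),(268,583),(633,384),(450,178)]]
print(np.round(Q,4));print("c",np.mean(Q,0))
for d,n in((s,"s"),(t,"t")):
    p=pts(d);hsv=cv2.cvtColor(d["color"],cv2.COLOR_RGB2HSV)
    def rep(nm,m): q=p[m];print(n,nm,len(q),np.round(q.mean(0),4),np.round(q.min(0),4),np.round(q.max(0),4))
    H,S,V=[hsv[...,i] for i in range(3)]
    c=np.mean(P,0)
    near=(np.hypot(p[...,0]-c[0],p[...,1]-c[1])<0.12)&(p[...,2]>0.02)
    rep("red",near&(S>120)&((H<8)|(H>172)))
    rep("brass",near&(S>100)&(H>12)&(H<30)&(p[...,2]>.11))
    lid=near&(V>200)&(S<40)&(p[...,2]>.09)&(p[...,2]<.12)
    rep("lid",lid)
    q=p[lid];A=np.c_[q[:,:2]-q[:,:2].mean(0),np.ones(len(q))];x=np.linalg.lstsq(A,q[:,2],rcond=None)[0];print("plane",x)
    hull=cv2.convexHull((q[:,:2]*1e4).astype(np.float32));print(np.array(cv2.minEnclosingCircle(hull)[0])/1e4,cv2.minEnclosingCircle(hull)[1]/1e4)
    # wings
    w=near&(V<150)&(S<60)&(p[...,2]>.075)
    nl,lab,st,ce=cv2.connectedComponentsWithStats(w.astype(np.uint8))
    for i in range(1,nl):
        if st[i,4]>8: rep("dark%d"%i,lab==i); print(ce[i])
E
```

```text
[[ 0.6045 -0.1583  0.011 ]
 [ 0.559  -0.3059  0.011 ]
 [ 0.4538 -0.274   0.011 ]
 [ 0.4979 -0.1264  0.011 ]]
c [ 0.52880259 -0.21614543  0.011     ]
[[ 0.6039 -0.1585  0.011 ]
 [ 0.4968 -0.1257  0.011 ]
 [ 0.4512 -0.2725  0.011 ]
 [ 0.5581 -0.3065  0.011 ]]
c [ 0.52747439 -0.21580823  0.011     ]
s red 107 [ 0.5038 -0.2924  0.0937] [ 0.4982 -0.3005  0.0745] [ 0.5124 -0.2774  0.1213]
s brass 37 [ 0.5324 -0.193   0.1252] [ 0.5287 -0.1962  0.1114] [ 0.5368 -0.1895  0.1345]
s lid 966 [ 0.5316 -0.1962  0.104 ] [ 0.4929 -0.2368  0.0901] [ 0.5731 -0.1594  0.115 ]
plane [-0.03275857 -0.1267556   0.10399402]
[ 0.53334043 -0.19920757] 0.04069783630371094
s dark1 17 [ 0.4981 -0.3012  0.1168] [ 0.4955 -0.3062  0.1092] [ 0.5062 -0.2971  0.1214]
[340.88235294 202.        ]
s dark2 36 [ 0.569  -0.2327  0.1088] [ 0.5599 -0.246   0.0951] [ 0.5834 -0.2235  0.1127]
[292.13888889 206.63888889]
s dark6 15 [ 0.5144 -0.2699  0.0785] [ 0.5062 -0.2719  0.0753] [ 0.5226 -0.2673  0.0819]
[323.53333333 219.2       ]
s dark8 26 [ 0.5303 -0.1937  0.1098] [ 0.5244 -0.2026  0.1057] [ 0.5387 -0.1889  0.1127]
[294.96
[... 746 characters left out ...]
[ 0.5418 -0.1486  0.1204] [ 0.4109 -0.2181  0.0886] [ 0.5521 -0.1341  0.9751]
[232.23529412 221.54117647]
t dark289 14 [ 0.5295 -0.1993  0.1142] [ 0.5277 -0.2035  0.1085] [ 0.5342 -0.1939  0.1233]
[258.78571429 229.07142857]
t dark300 24 [ 0.5122 -0.2724  0.0819] [ 0.5064 -0.2771  0.0769] [ 0.5167 -0.2671  0.086 ]
[295.66666667 241.04166667]
t dark302 126 [ 0.4846 -0.2152  0.1188] [ 0.4109 -0.2353  0.0828] [ 0.5127 -0.2005  0.9751]
[266.3968254  252.66666667]
t dark307 22 [ 0.4968 -0.2987  0.1574] [ 0.4109 -0.3072  0.1101] [ 0.5071 -0.2181  0.9751]
[312.68181818 245.27272727]
t dark311 9 [ 0.4937 -0.1909  0.0905] [ 0.4922 -0.1965  0.0795] [ 0.4946 -0.1851  0.0987]
[254.11111111 248.77777778]
```

```bash
cat >>h.py <<'E'
from scipy.spatial.transform import Rotation as R
A=np.array([0.5335,-0.199])
YAW=np.radians(-17.1)
def lidfit(d,verbose=True):
    p=pts(d);hsv=cv2.cvtColor(d["color"],cv2.COLOR_RGB2HSV);S,V=hsv[...,1],hsv[...,2]
    r=np.hypot(p[...,0]-A[0],p[...,1]-A[1])
    lid=(r<.05)&(V>190)&(S<40)&(p[...,2]>.085)&(p[...,2]<.125)
    q=p[lid]
    for _ in range(4):
        M=np.c_[q[:,:2]-A,np.ones(len(q))];x=np.linalg.lstsq(M,q[:,2],rcond=None)[0]
        q=q[np.abs(M@x-q[:,2])<.002+.0]  if len(q)>50 else q
    h=p[...,2]-((p[...,:2]-A)@x[:2]+x[2])
    c=cv2.minEnclosingCircle((q[:,:2]*1e4).astype(np.float32))
    print("lid top z@axis %.4f tilt %.3f dir %.0f n=%d circ"%(x[2],np.hypot(*x[:2]),np.degrees(np.arctan2(x[1],x[0])),len(q)),np.round(np.array(c[0])/1e4,4),round(c[1]/1e4,4))
    w=(r>.044)&(r<.068)&(V<150)&(S<70)&(h>-.004)&(h<.012)
    az=np.degrees(np.arctan2(p[...,1]-A[1],p[...,0]-A[0]))[w]%360
    hi,e=np.histogram(az,36,(0,360));print({int(b):int(k) for k,b in zip(hi,e) if k})
    th=np.radians(az*3);print("phase mod120 %.1f"%((np.degrees(np.angle(np.exp(1j*th).mean()))/3)%120))
E
python3 - <<'E'
from h import *
for n in("scene0","top0"): lidfit(dict(np.load(n+".npz")))
print(R.from_quat([-0.701,-0.091,0.701,-0.09]).as_matrix().round(3))
E
```

```text
lid top z@axis 0.1043 tilt 0.129 dir -103 n=810 circ [ 0.5326 -0.1976] 0.0397
{70: 6, 80: 35, 180: 11, 190: 29, 200: 3, 300: 2, 310: 12, 320: 7}
phase mod120 76.5
lid top z@axis 0.1045 tilt 0.119 dir -105 n=907 circ [ 0.5335 -0.198 ] 0.0397
{70: 49, 80: 21, 180: 10, 190: 53, 200: 10, 310: 46, 320: 18}
phase mod120 76.4
[[-0.     0.254 -0.967]
 [ 0.001 -0.967 -0.254]
 [-1.    -0.001 -0.   ]]
```

```bash
python3 - <<'E'
from h import *
for n in("scene0","top0"):
    d=dict(np.load(n+".npz"));p=pts(d)
    m=(p[...,2]>.13)&(d["z_map"]>0)&(p[...,0]>.1)&(p[...,0]<.9)
    nl,lab,st,ce=cv2.connectedComponentsWithStats(m.astype(np.uint8))
    for i in range(1,nl):
        if st[i,4]>5:q=p[lab==i];print(n,st[i,4],q.min(0).round(2),q.max(0).round(2))
E
```

```text
scene0 226 [ 0.85 -0.37  0.24] [ 0.87 -0.35  0.35]
scene0 329 [ 0.74 -0.39  0.29] [ 0.81 -0.33  0.31]
scene0 206 [ 0.72 -0.49  0.13] [ 0.78 -0.44  0.18]
scene0 97 [ 0.87 -0.19  0.13] [ 0.89 -0.17  0.16]
scene0 22 [ 0.53 -0.2   0.13] [ 0.54 -0.19  0.14]
scene0 338 [ 0.56 -0.04  0.13] [0.59 0.11 0.13]
scene0 142 [0.71 0.16 0.13] [0.73 0.18 0.15]
scene0 167 [0.71 0.22 0.13] [0.73 0.24 0.15]
scene0 177 [0.7  0.27 0.13] [0.72 0.29 0.15]
top0 226 [ 0.85 -0.36  0.24] [ 0.86 -0.35  0.35]
top0 95 [ 0.87 -0.19  0.13] [ 0.89 -0.17  0.17]
top0 585 [ 0.74 -0.39  0.29] [ 0.81 -0.33  0.31]
top0 330 [ 0.72 -0.48  0.13] [ 0.78 -0.44  0.18]
top0 104 [0.71 0.22 0.13] [0.73 0.24 0.15]
top0 96 [0.71 0.16 0.13] [0.73 0.18 0.15]
top0 107 [0.7  0.27 0.13] [0.72 0.29 0.15]
top0 6 [0.71 0.3  0.13] [0.71 0.31 0.13]
top0 98 [0.57 0.06 0.13] [0.59 0.11 0.13]
top0 83 [0.56 0.02 0.13] [0.58 0.06 0.14]
top0 28 [0.56 0.   0.13] [0.58 0.02 0.13]
top0 67 [ 0.56 -0.04  0.13] [0.57 0.01 0.13]
top0 26 [ 0.53 -0.2   0.13] [ 0.54 -0.19  0.14]
```

Request:
step_arm(increments=[0.03, 0.036, 0, 0, 0, -4, 0.06, 0.072, 0, 0, 0, -8, 0.09, 0.108, 0, 0, 0, -12, 0.12, 0.144, 0, 0, 0, -16, 0.15, 0.18, 0, 0, 0, -20], claw=0)

```text
time: 0.6
tcp_pos: [0.3159, -0.4468, 0.2222]
orientation: [0.034, -0.706, 0.034, 0.706]
contact_force: [1.3, -1.2, 0.0]
finger_gap: 0.633
```

Request:
step_arm(increments=[0.032, 0.038, 0, 0, 0, -4, 0.064, 0.076, 0, 0, 0, -8, 0.096, 0.114, 0, 0, 0, -8, 0.128, 0.152, 0, 0, 0, -8, 0.16, 0.19, 0, 0, 0, -8])

```text
time: 1.1
tcp_pos: [0.4758, -0.2569, 0.2224]
orientation: [0.082, -0.702, 0.082, 0.702]
contact_force: [1.5, 0.2, 0.1]
finger_gap: 0.179
```

Request:
step_arm(increments=[0.03, 0.036, 0, 0, 0, 0, 0.06, 0.072, 0, 0, 0, 0, 0.092, 0.108, 0, 0, 0, 0, 0.092, 0.108, 0, 0, 0, 0, 0.092, 0.108, 0, 0, 0, 0])

```text
time: 1.6
tcp_pos: [0.5672, -0.1492, 0.2218]
orientation: [0.081, -0.702, 0.08, 0.703]
contact_force: [-0.5, -0.6, -0.3]
finger_gap: 0.008
```

Request:
step_arm(increments=[0, 0, -0.04, 0, 0, 0, 0, 0, -0.08, 0, 0, 0, 0, 0, -0.11, 0, 0, 0, 0, 0, -0.132, 0, 0, 0, 0, 0, -0.132, 0, 0, 0])

```text
time: 2.1
tcp_pos: [0.5631, -0.1525, 0.0868]
orientation: [0.083, -0.7, 0.083, 0.705]
contact_force: [-0.6, 0.1, 0.2]
finger_gap: 0.005
```

```bash
python3 - <<'E'
from plant import status,eyes
from h import *
s=status.sense();print(s["tcp_pos"].round(4) if hasattr(s["tcp_pos"],"round") else s["tcp_pos"],np.round(s["contact_force"],2),np.round(s["q"],2))
for n,c in(("scene",(240,360,190,300)),("top",(210,330,185,285))):
    d=eyes.get_image(n);crop(d,*c,5,n+"1.png");lidfit(d)
E
```

```text
[ 0.5631 -0.1525  0.0868] [-0.59  0.07  0.19] [ 0.61  0.33 -0.46  1.76  0.16  1.1  -1.71]
lid top z@axis 0.1043 tilt 0.127 dir -105 n=659 circ [ 0.5315 -0.1984] 0.0389
{50: 12, 60: 45, 70: 48, 80: 32, 180: 16, 190: 58, 200: 1, 310: 9}
phase mod120 73.0
lid top z@axis 0.1069 tilt 0.177 dir -131 n=32 circ [ 0.5591 -0.2057] 0.0091
{180: 2, 190: 29, 200: 2}
phase mod120 74.7
```

View pics/top1.png

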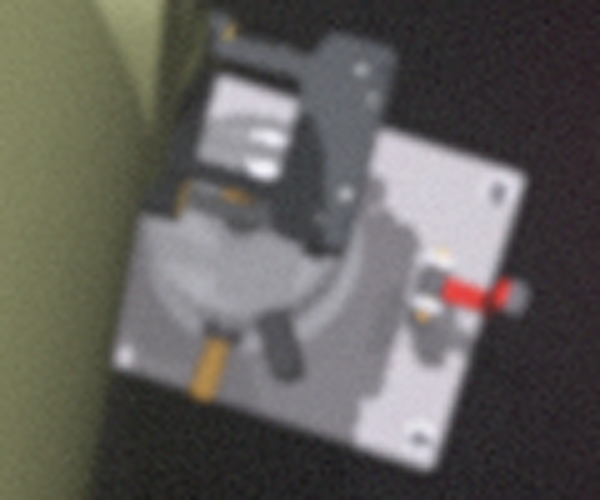

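View pics/scene1.png

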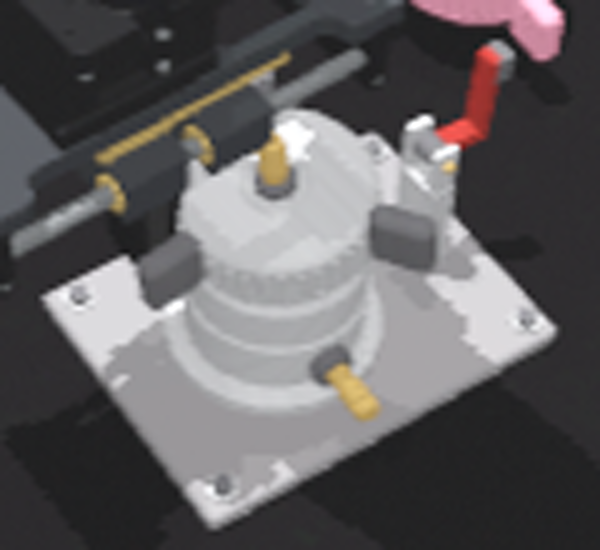

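Request:
step_arm(increments=[0.001, 0.007, 0.001, 0, 0, 0, 0.001, 0.007, 0.001, 0, 0, 0])

```text
time: 2.4
tcp_pos: [0.5695, -0.1427, 0.0936]
orientation: [-0.081, 0.704, -0.081, -0.701]
contact_force: [-0.1, 0.2, -0.3]
finger_gap: 0.002
```

Request:
step_arm(increments=[0, 0, 0, 0, 0, 0, 0, 0, 0, 0, 0, 0])

```text
time: 2.6
tcp_pos: [0.5685, -0.1438, 0.0923]
orientation: [-0.082, 0.703, -0.082, -0.702]
contact_force: [0.1, 0.3, -0.0]
finger_gap: 0.004
```

```bash
cat >>h.py <<'E'
def pose(phi,rho,off):
    a=np.radians(phi);return A+rho*np.array([np.cos(a),np.sin(a)])+off*np.array([-np.sin(a),np.cos(a)])
def path(cur,phis,rho,off,ref):
    for f in phis: print(f,np.round(pose(f,rho,off)-cur,4),"rot",f-ref)
E
python3 -c "
from h import *
path(np.array([.5685,-.1438]),range(77,150,5),.060,-.0155,77)"
```

```text
77 [-0.0064 -0.0002] rot 0
82 [-0.0113  0.0021] rot 5
87 [-0.0164  0.0039] rot 10
92 [-0.0216  0.0053] rot 15
97 [-0.0269  0.0062] rot 20
102 [-0.0323  0.0067] rot 25
107 [-0.0377  0.0067] rot 30
112 [-0.0431  0.0062] rot 35
117 [-0.0484  0.0053] rot 40
122 [-0.0537  0.0039] rot 45
127 [-0.0587  0.002 ] rot 50
132 [-0.0636 -0.0002] rot 55
137 [-0.0683 -0.0029] rot 60
142 [-0.0727 -0.006 ] rot 65
147 [-0.0769 -0.0095] rot 70
```

Request:
step_arm(increments=[-0.003, 0, -0.002, 0, 0, 0, -0.006, 0, -0.002, 0, 0, 0, -0.009, 0.001, -0.002, 0, 0, 2.5, -0.0115, 0.002, -0.002, 0, 0, 5, -0.014, 0.003, -0.002, 0, 0, 7.5])

```text
time: 3.1
tcp_pos: [0.554, -0.141, 0.0897]
orientation: [-0.035, 0.706, -0.035, -0.706]
contact_force: [0.6, 0.3, -0.9]
finger_gap: 0.009
```

Request:
step_arm(increments=[-0.0025, 0.001, 0, 0, 0, 2.5, -0.005, 0.0015, 0, 0, 0, 5, -0.0075, 0.002, 0, 0, 0, 7.5, -0.0105, 0.003, 0, 0, 0, 10, -0.013, 0.003, 0, 0, 0, 12.5])

```text
time: 3.6
tcp_pos: [0.541, -0.1377, 0.0897]
orientation: [0.042, 0.706, 0.042, -0.706]
contact_force: [1.6, 0.1, 0.7]
finger_gap: 0.008
```

```bash
cat > look.py <<'E'
import sys
from plant import status,eyes
from h import *
s=status.sense();print(s["time"],np.round(s["tcp_pos"],4),np.round(s["contact_force"],2),np.round(s["q"],2))
k=sys.argv[1]
for n,c in(("scene",(240,360,190,300)),("top",(210,330,185,285))):
    if len(sys.argv)>2 and n not in sys.argv[2]: continue
    d=eyes.get_image(n);crop(d,*c,5,n+k+".png");np.savez(n+k+".npz",**d);lidfit(d)
E
python3 look.py 2 scene
```

```text
3.6 [ 0.541  -0.1377  0.0897] [1.65 0.14 0.68] [ 0.66  0.27 -0.53  1.82  0.16  1.08 -1.37]
lid top z@axis 0.1053 tilt 0.121 dir -81 n=482 circ [ 0.5276 -0.1988] 0.038
{80: 1, 90: 48, 100: 47, 200: 12, 210: 24}
phase mod120 97.1
```

View pics/scene2.png

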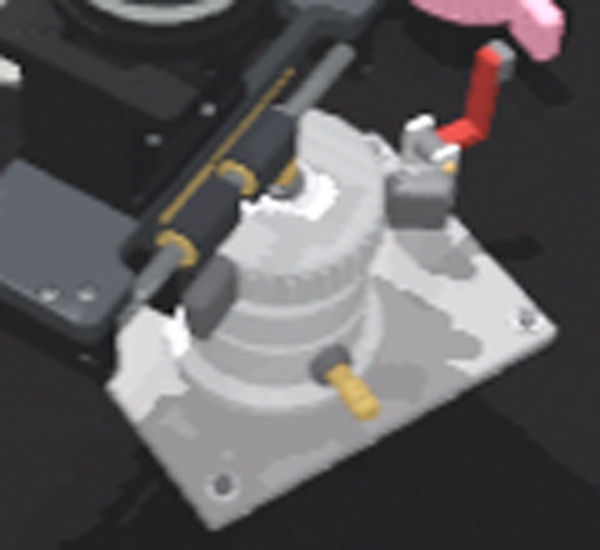

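Request:
step_arm(increments=[-0.0025, 0, 0, 0, 0, 2.5, -0.005, 0, 0, 0, 0, 5, -0.0075, 0, 0, 0, 0, 7.5, -0.0105, 0, 0, 0, 0, 10])

```text
time: 4.05
tcp_pos: [0.5306, -0.1376, 0.0896]
orientation: [0.103, 0.7, 0.103, -0.699]
contact_force: [0.5, 0.1, 0.7]
finger_gap: 0.007
```

```bash
python3 look.py 3 scene
```

```text
4.05 [ 0.5306 -0.1376  0.0896] [0.45 0.08 0.69] [ 0.7   0.26 -0.55  1.85  0.15  1.08 -1.19]
lid top z@axis 0.1063 tilt 0.119 dir -62 n=355 circ [ 0.5261 -0.2018] 0.0369
{100: 22, 110: 32, 210: 21, 220: 16, 230: 1}
phase mod120 106.9
```

Request:
step_arm(increments=[-0.0027, -0.0002, 0, 0, 0, 2.5, -0.0054, -0.0005, 0, 0, 0, 5, -0.008, -0.001, 0, 0, 0, 7.5])

```text
time: 4.4
tcp_pos: [0.5225, -0.1386, 0.0896]
orientation: [0.148, 0.691, 0.148, -0.691]
contact_force: [0.2, -0.3, 0.8]
finger_gap: 0.005
```

```bash
python3 look.py 4 scene
```

```text
4.4 [ 0.5225 -0.1386  0.0896] [ 0.17 -0.26  0.78] [ 0.72  0.24 -0.57  1.86  0.15  1.08 -1.06]
lid top z@axis 0.1071 tilt 0.124 dir -45 n=265 circ [ 0.5199 -0.2046] 0.0357
{110: 2, 120: 11, 220: 33, 230: 4}
phase mod120 110.9
```

Request:
step_arm(increments=[-0.0026, -0.0006, 0, 0, 0, 2.5, -0.0052, -0.0012, 0, 0, 0, 5, -0.0078, -0.002, 0, 0, 0, 7.5])

```text
time: 4.75
tcp_pos: [0.5148, -0.1406, 0.0896]
orientation: [0.193, 0.68, 0.193, -0.68]
contact_force: [0.4, 0.2, 0.1]
finger_gap: 0.005
```

```bash
python3 look.py 5 scene
```

```text
4.75 [ 0.5148 -0.1406  0.0896] [0.45 0.19 0.06] [ 0.75  0.23 -0.59  1.88  0.14  1.07 -0.92]
lid top z@axis 0.1084 tilt 0.132 dir -28 n=177 circ [ 0.5128 -0.2097] 0.0308
{230: 37, 240: 7}
phase mod120 115.8
```

View pics/scene5.png

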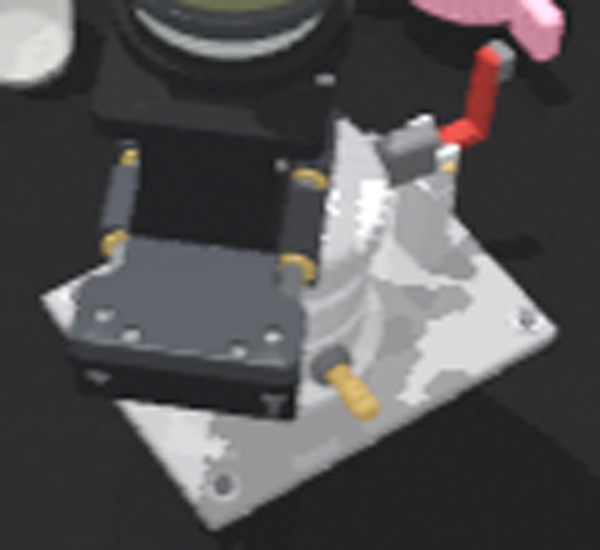

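Request:
step_arm(increments=[-0.0025, -0.0008, 0, 0, 0, 2.5, -0.005, -0.0018, 0, 0, 0, 5, -0.0075, -0.0028, 0, 0, 0, 7.5])

```text
time: 5.1
tcp_pos: [0.5075, -0.1435, 0.0896]
orientation: [0.237, 0.666, 0.237, -0.666]
contact_force: [1.1, 0.7, -0.3]
finger_gap: 0.006
```

```bash
python3 look.py 6 
```

```text
5.1 [ 0.5075 -0.1435  0.0896] [ 1.11  0.71 -0.33] [ 0.77  0.22 -0.6   1.89  0.14  1.07 -0.77]
lid top z@axis 0.1108 tilt 0.264 dir 23 n=78 circ [ 0.5048 -0.2189] 0.0225
{230: 12, 240: 33, 250: 2}
phase mod120 2.1
lid top z@axis 0.1027 tilt 0.009 dir 101 n=239 circ [ 0.5325 -0.2027] 0.0396
{240: 48, 250: 28}
phase mod120 8.3
```

View pics/top6.png

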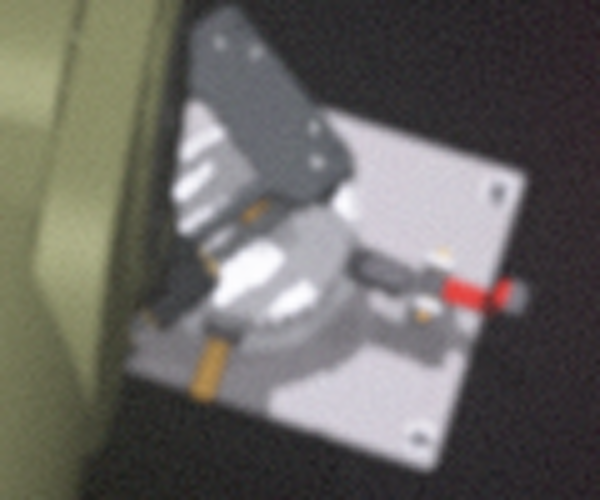

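View pics/scene6.png

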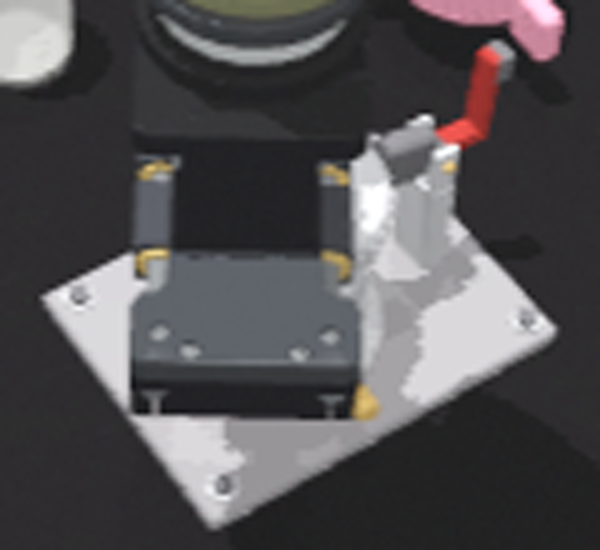

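Request:
step_arm(increments=[0.003, 0.0025, 0, 0, 0, 0, 0.006, 0.005, 0.01, 0, 0, 0, 0.006, 0.005, 0.045, 0, 0, 0, -0.012, -0.009, 0.05, 0, 0, 0, -0.0287, -0.022, 0.05, 0, 0, 0])

```text
time: 5.7
tcp_pos: [0.4803, -0.1653, 0.1421]
orientation: [0.239, 0.667, 0.237, -0.665]
contact_force: [-0.7, -0.4, 0.0]
finger_gap: 0.005
```

Request:
step_arm(increments=[0, 0, 0, 0, 0, 0, 0, 0, -0.02, 0, 0, 0, 0, 0, -0.05, 0, 0, 0, 0, 0, -0.053, 0, 0, 0, 0, 0, -0.053, 0, 0, 0])

```text
time: 6.2
tcp_pos: [0.4787, -0.1646, 0.0864]
orientation: [-0.237, -0.666, -0.238, 0.666]
contact_force: [1.0, -0.3, 0.7]
finger_gap: 0.004
```

```bash
python3 look.py 7 
```

```text
6.2 [ 0.4787 -0.1646  0.0864] [ 1.01 -0.29  0.7 ] [ 0.82  0.18 -0.59  1.95  0.11  1.05 -0.7 ]
lid top z@axis 0.1040 tilt 0.060 dir -137 n=192 circ [ 0.5478 -0.189 ] 0.0321
{0: 17, 10: 16, 120: 1, 350: 2}
phase mod120 7.9
lid top z@axis 0.1022 tilt 0.103 dir -72 n=27 circ [ 0.51   -0.2114] 0.0064
{0: 18, 10: 3, 240: 13, 250: 6}
phase mod120 6.9
```

View pics/top7.png

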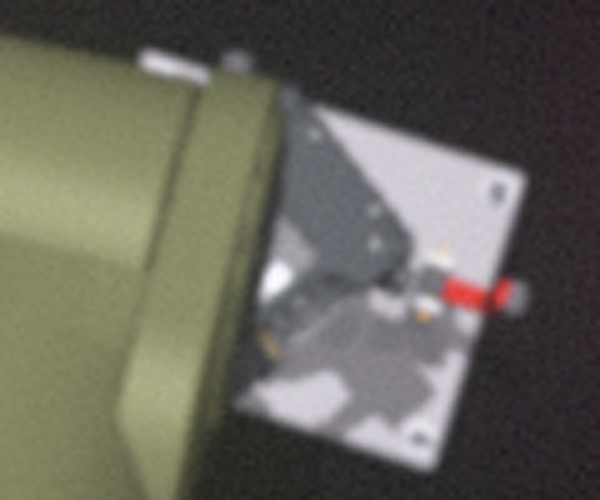

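```bash
cat >>h.py <<'E'
def plane(d,vmin=110,z0=.088,z1=.115):
    p=pts(d);hsv=cv2.cvtColor(d["color"],cv2.COLOR_RGB2HSV);S,V=hsv[...,1],hsv[...,2]
    r=np.hypot(p[...,0]-A[0],p[...,1]-A[1]);m=(r<.037)&(r>.013)&(V>vmin)&(S<45)&(p[...,2]>z0)&(p[...,2]<z1)
    q=p[m]
    for _ in range(5):
        M=np.c_[q[:,:2]-A,np.ones(len(q))];x=np.linalg.lstsq(M,q[:,2],rcond=None)[0];k=np.abs(M@x-q[:,2])<.0025;q=q[k]
    print("plane z %.4f tilt %.3f n %d"%(x[2],np.hypot(*x[:2]),len(q)),"spread",np.round(q[:,:2].std(0),3))
E
python3 -c "
from h import *
for n in ('scene0','top0','scene5','scene6','top6','scene7','top7'): print(n);plane(dict(np.load(n+'.npz')))"
```

```text
scene0
plane z 0.1043 tilt 0.127 n 746 spread [0.02 0.02]
top0
plane z 0.1045 tilt 0.122 n 868 spread [0.02  0.019]
scene5
plane z 0.1057 tilt 0.117 n 143 spread [0.008 0.012]
scene6
plane z 0.1094 tilt 0.233 n 36 spread [0.006 0.008]
top6
plane z 0.1028 tilt 0.006 n 467 spread [0.019 0.018]
scene7
plane z 0.1034 tilt 0.058 n 170 spread [0.011 0.012]
top7
plane z 0.1032 tilt 0.019 n 74 spread [0.007 0.004]
```

View pics/scene7.png

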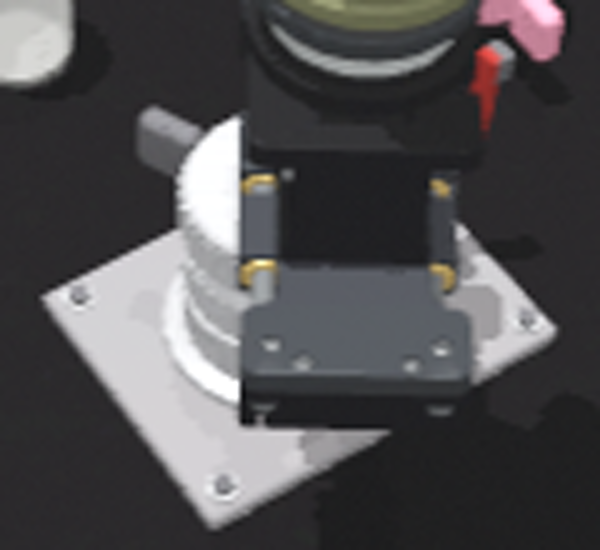

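```bash
python3 -c "
from h import *
P=None
for f in range(128,20,-3):
    p=pose(f,.060,.0155)
    print(f,(np.round((p-P)*1e3,1) if P is not None else np.round(1e3*(p-[.4787,-.1646]),1)));P=p"
```

```text
128 [5.6 3.3]
125 [2.  2.5]
122 [2.2 2.4]
119 [2.3 2.3]
116 [2.4 2.2]
113 [2.5 2. ]
110 [2.6 1.9]
107 [2.7 1.8]
104 [2.8 1.6]
101 [2.9 1.5]
98 [3.  1.3]
95 [3.  1.2]
92 [3.1 1. ]
89 [3.1 0.8]
86 [3.2 0.7]
83 [3.2 0.5]
80 [3.2 0.3]
77 [3.2 0.2]
74 [ 3.2 -0. ]
71 [ 3.2 -0.2]
68 [ 3.2 -0.3]
65 [ 3.2 -0.5]
62 [ 3.2 -0.7]
59 [ 3.1 -0.8]
56 [ 3.1 -1. ]
53 [ 3.  -1.2]
50 [ 3.  -1.3]
47 [ 2.9 -1.5]
44 [ 2.8 -1.6]
41 [ 2.7 -1.8]
38 [ 2.6 -1.9]
35 [ 2.5 -2. ]
32 [ 2.4 -2.2]
29 [ 2.3 -2.3]
26 [ 2.2 -2.4]
23 [ 2.  -2.5]
```

Request:
step_arm(increments=[0.003, 0.002, 0, 0, 0, 0, 0.0056, 0.0033, 0, 0, 0, 0, 0.0076, 0.0058, 0, 0, 0, -3, 0.0098, 0.0082, 0, 0, 0, -6, 0.0121, 0.0105, 0, 0, 0, -9])

```text
time: 6.8
tcp_pos: [0.4913, -0.155, 0.0872]
orientation: [0.184, 0.683, 0.183, -0.683]
contact_force: [0.6, -0.5, -0.6]
finger_gap: 0.003
```

Request:
step_arm(increments=[0.0024, 0.0022, 0, 0, 0, -3, 0.0049, 0.0042, 0, 0, 0, -6, 0.0075, 0.0061, 0, 0, 0, -9, 0.0102, 0.0079, 0, 0, 0, -12, 0.013, 0.0095, 0, 0, 0, -15])

```text
time: 7.3
tcp_pos: [0.5043, -0.1453, 0.0872]
orientation: [0.093, 0.701, 0.093, -0.701]
contact_force: [0.8, -0.8, -0.0]
finger_gap: 0.004
```

```bash
python3 look.py 8;python3 -c "
from h import *
for n in ('scene8','top8'): print(n);plane(dict(np.load(n+'.npz')))"
```

```text
7.3 [ 0.5043 -0.1453  0.0872] [ 0.79 -0.8  -0.04] [ 0.74  0.21 -0.56  1.9   0.13  1.06 -1.18]
lid top z@axis 0.1511 tilt 1.355 dir 15 n=5 circ [ 0.4967 -0.2053] 0.0086
{210: 17, 220: 37, 230: 3}
phase mod120 101.7
lid top z@axis 0.1018 tilt 0.027 dir -112 n=184 circ [ 0.5413 -0.1913] 0.0323
{210: 10, 220: 36, 230: 1, 330: 18, 340: 31}
phase mod120 102.3
scene8
plane z 0.0000 tilt 0.000 n 0 spread [nan nan]
top8
plane z 0.1015 tilt 0.011 n 232 spread [0.018 0.009]
  ret = _var(a, axis=axis, dtype=dtype, out=out, ddof=ddof,
  arrmean = um.true_divide(arrmean, div, out=arrmean,
  ret = um.true_divide(
```

View pics/scene8.png

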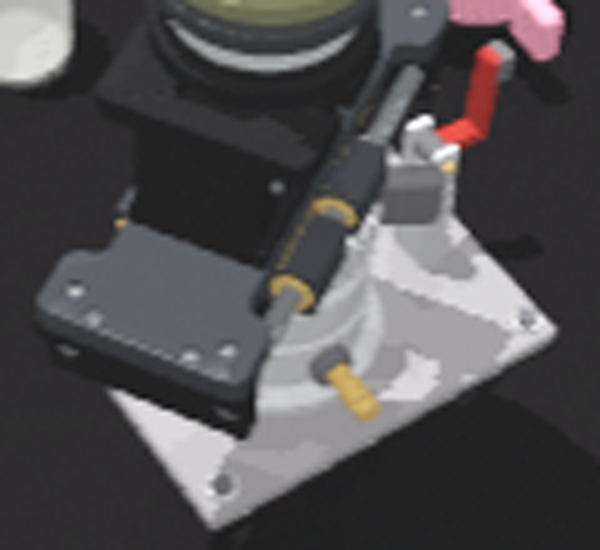

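Request:
step_arm(increments=[0.0029, 0.0015, 0, 0, 0, -3, 0.0059, 0.0028, 0, 0, 0, -6, 0.0089, 0.004, 0, 0, 0, -9, 0.012, 0.005, 0, 0, 0, -12, 0.0151, 0.0058, 0, 0, 0, -15])

```text
time: 7.9
tcp_pos: [0.519, -0.1397, 0.0869]
orientation: [0.001, 0.707, 0.001, -0.707]
contact_force: [-0.1, 0.0, 0.7]
finger_gap: 0.006
```

Request:
step_arm(increments=[0.0032, 0.0007, 0, 0, 0, -3, 0.0064, 0.0012, 0, 0, 0, -6, 0.0096, 0.0015, 0, 0, 0, -9, 0.0128, 0.0017, 0, 0, 0, -12, 0.016, 0.0017, 0, 0, 0, -15])

```text
time: 8.4
tcp_pos: [0.535, -0.138, 0.0869]
orientation: [-0.091, 0.701, -0.091, -0.701]
contact_force: [0.1, -0.2, 0.3]
finger_gap: 0.011
```

Request:
step_arm(increments=[0.0032, -0.0002, 0, 0, 0, -3, 0.0064, -0.0005, 0, 0, 0, -6, 0.0096, -0.001, 0, 0, 0, -9, 0.0128, -0.0017, 0, 0, 0, -12, 0.0159, -0.0025, 0, 0, 0, -15])

```text
time: 8.9
tcp_pos: [0.5509, -0.1404, 0.0868]
orientation: [-0.182, 0.683, -0.182, -0.683]
contact_force: [0.4, 0.4, -0.1]
finger_gap: 0.002
```

```bash
python3 look.py 9;python3 -c "
from h import *
for n in ('scene9','top9'): print(n);plane(dict(np.load(n+'.npz')))"
```

```text
8.9 [ 0.5509 -0.1404  0.0868] [ 0.36  0.36 -0.15] [ 0.6   0.29 -0.46  1.8   0.14  1.08 -2.  ]
lid top z@axis 0.0994 tilt 0.007 dir -4 n=439 circ [ 0.5333 -0.2021] 0.0394
{60: 1, 70: 1, 80: 28, 170: 36, 180: 35, 290: 5, 300: 4}
phase mod120 65.8
lid top z@axis 0.1011 tilt 0.102 dir 123 n=76 circ [ 0.5501 -0.2173] 0.0312
{170: 7, 180: 29, 280: 1, 290: 56, 300: 17}
phase mod120 58.8
scene9
plane z 0.0991 tilt 0.023 n 377 spread [0.013 0.02 ]
top9
plane z 0.0994 tilt 0.009 n 310 spread [0.015 0.019]
```

View pics/scene9.png

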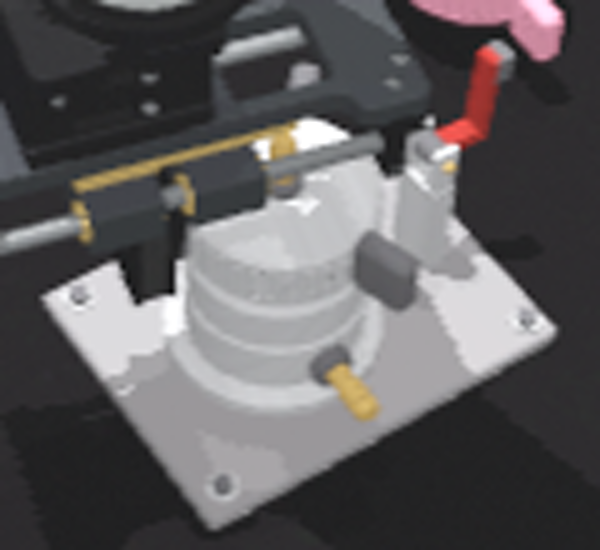

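Request:
step_arm(increments=[-0.004, 0.002, 0, 0, 0, 0, -0.007, 0.004, 0.005, 0, 0, 0, -0.007, 0.004, 0.04, 0, 0, 5, -0.007, 0.004, 0.075, 0, 0, 12, -0.007, 0.004, 0.08, 0, 0, 20])

```text
time: 9.5
tcp_pos: [0.5462, -0.1366, 0.1718]
orientation: [-0.057, 0.707, -0.059, -0.702]
contact_force: [0.4, 0.2, -0.4]
finger_gap: 0.003
```

Request:
step_arm(increments=[-0.01, -0.01, 0, 0, 0, 8, -0.02, -0.025, 0, 0, 0, 16, -0.035, -0.045, 0, 0, 0, 24, -0.05, -0.065, 0, 0, 0, 32, -0.065, -0.08, 0, 0, 0, 40])

```text
time: 10.0
tcp_pos: [0.4776, -0.2176, 0.167]
orientation: [-0.187, -0.682, -0.186, 0.682]
contact_force: [-0.2, -0.3, 0.2]
finger_gap: 0.005
```

Request:
step_arm(increments=[-0.006, -0.004, 0, 0, 0, 8, -0.006, -0.004, 0, 0, 0, 16, -0.006, -0.004, 0, 0, 0, 24, -0.006, -0.004, 0, 0, 0, 32, -0.006, -0.004, 0, 0, 0, 40])

```text
time: 10.5
tcp_pos: [0.4724, -0.2202, 0.1671]
orientation: [-0.409, -0.577, -0.408, 0.577]
contact_force: [0.4, 0.7, -0.0]
finger_gap: 0.006
```

Request:
step_arm(increments=[0, 0, 0, 0, 0, 8, 0, 0, 0, 0, 0, 16, 0, 0, 0, 0, 0, 18, 0, 0, 0, 0, 0, 18])

```text
time: 10.9
tcp_pos: [0.4724, -0.2203, 0.167]
orientation: [-0.493, -0.507, -0.492, 0.508]
contact_force: [-0.1, -0.1, 0.8]
finger_gap: 0.002
```

```bash
python3 look.py 10;python3 -c "
from h import *
for n in ('scene10','top10'): print(n);plane(dict(np.load(n+'.npz')))"
```

```text
10.9 [ 0.4724 -0.2203  0.167 ] [-0.1  -0.05  0.83] [ 0.91  0.12 -0.56  1.83  0.07  1.22  0.3 ]
lid top z@axis 0.0992 tilt 0.005 dir -127 n=688 circ [ 0.533  -0.2023] 0.0401
{50: 12, 60: 28, 170: 37, 180: 28, 290: 24, 300: 4}
phase mod120 59.1
lid top z@axis 0.0000 tilt 0.000 dir 0 n=0 circ [0. 0.] 0.0
{}
phase mod120 nan
scene10
plane z 0.0992 tilt 0.014 n 661 spread [0.02 0.02]
top10
plane z 0.0000 tilt 0.000 n 0 spread [nan nan]h.py:32: RuntimeWarning: Mean of empty slice.
  th=np.radians(az*3);print("phase mod120 %.1f"%((np.degrees(np.angle(np.exp(1j*th).mean()))/3)%120))
  ret = ret.dtype.type(ret / rcount)
  ret = _var(a, axis=axis, dtype=dtype, out=out, ddof=ddof,
  arrmean = um.true_divide(arrmean, div, out=arrmean,
  ret = um.true_divide(
```

View pics/scene10.png

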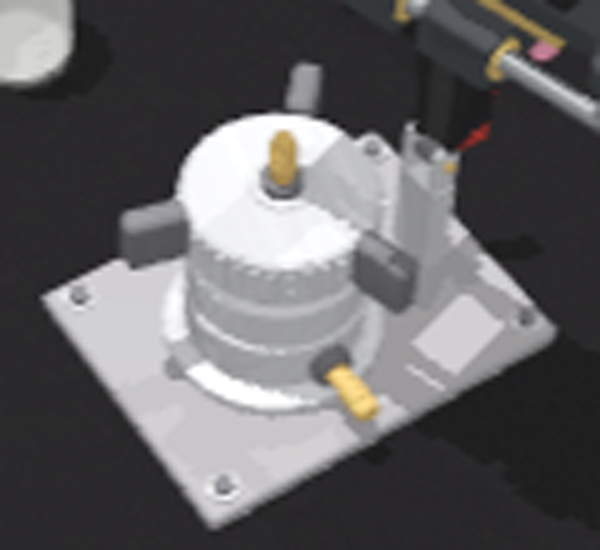

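View pics/top10.png

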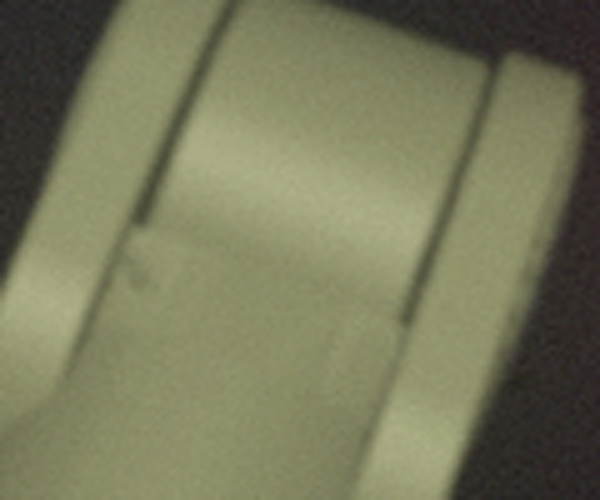

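Request:
step_arm(increments=[0, 0, -0.03, 0, 0, 0, 0, 0, -0.06, 0, 0, 0, 0, 0, -0.08, 0, 0, 0, 0, 0, -0.081, 0, 0, 0, 0, 0, -0.081, 0, 0, 0])

```text
time: 11.5
tcp_pos: [0.4727, -0.2204, 0.0859]
orientation: [0.492, 0.508, 0.492, -0.508]
contact_force: [-0.8, -0.3, -0.2]
finger_gap: 0.004
```

```bash
python3 -c "
from plant import status
from h import *
c=status.sense();c=np.array(c['tcp_pos']);print(c)
path(c[:2],range(178,95,-3),.060,.0155,178)"
```

```text
[ 0.47274121 -0.22037989  0.08588778]
178 [0.0003 0.008 ] rot 0
175 [-0.0004  0.0112] rot -3
172 [-0.0008  0.0144] rot -6
169 [-0.0011  0.0176] rot -9
166 [-0.0012  0.0209] rot -12
163 [-0.0012  0.0241] rot -15
160 [-0.0009  0.0273] rot -18
157 [-0.0005  0.0306] rot -21
154 [0.     0.0338] rot -24
151 [0.0008 0.0369] rot -27
148 [0.0017 0.04  ] rot -30
145 [0.0027 0.0431] rot -33
142 [0.0039 0.0461] rot -36
139 [0.0053 0.049 ] rot -39
136 [0.0068 0.0519] rot -42
133 [0.0085 0.0547] rot -45
130 [0.0103 0.0574] rot -48
127 [0.0123 0.06  ] rot -51
124 [0.0144 0.0625] rot -54
121 [0.0166 0.0648] rot -57
118 [0.0189 0.0671] rot -60
115 [0.0214 0.0692] rot -63
112 [0.0239 0.0712] rot -66
109 [0.0266 0.0731] rot -69
106 [0.0293 0.0748] rot -72
103 [0.0322 0.0764] rot -75
100 [0.0351 0.0778] rot -78
97 [0.0381 0.079 ] rot -81
```

Request:
step_arm(increments=[0, 0.004, 0, 0, 0, 0, 0, 0.008, 0, 0, 0, 0, -0.0004, 0.0112, 0, 0, 0, -3, -0.0008, 0.0144, 0, 0, 0, -6, -0.0011, 0.0176, 0, 0, 0, -9])

```text
time: 12.0
tcp_pos: [0.4722, -0.2027, 0.0867]
orientation: [0.451, 0.545, 0.45, -0.545]
contact_force: [0.4, -0.3, -0.3]
finger_gap: 0.005
```

Request:
step_arm(increments=[-0.0001, 0.0033, 0, 0, 0, -3, -0.0001, 0.0065, 0, 0, 0, -6, 0.0002, 0.0097, 0, 0, 0, -9, 0.0006, 0.013, 0, 0, 0, -12, 0.0011, 0.0162, 0, 0, 0, -15])

```text
time: 12.5
tcp_pos: [0.4733, -0.1865, 0.0867]
orientation: [0.376, 0.6, 0.375, -0.599]
contact_force: [0.1, -0.5, -0.0]
finger_gap: 0.01
```

```bash
python3 look.py 11 scene;python3 -c "
from h import *
for n in ('scene11',): print(n);plane(dict(np.load(n+'.npz')))"
```

```text
12.5 [ 0.4733 -0.1865  0.0867] [ 0.06 -0.52 -0.03] [ 0.82  0.17 -0.54  1.94  0.1   1.05 -0.21]
lid top z@axis 0.0982 tilt 0.028 dir -102 n=417 circ [ 0.5353 -0.1976] 0.0388
{20: 4, 30: 29, 140: 32, 150: 46, 160: 6}
phase mod120 32.9
scene11
plane z 0.0981 tilt 0.016 n 402 spread [0.019 0.013]
```

View pics/scene11.png

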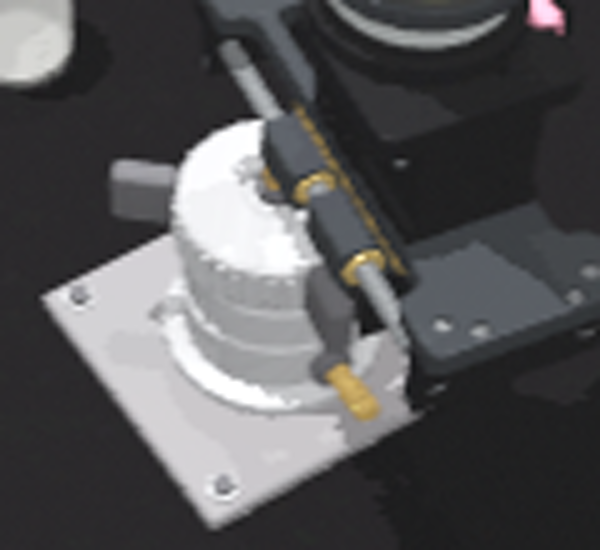

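Request:
step_arm(increments=[0.0008, 0.0031, 0, 0, 0, -3, 0.0017, 0.0062, 0, 0, 0, -6, 0.0027, 0.0093, 0, 0, 0, -9, 0.0039, 0.0123, 0, 0, 0, -12, 0.0053, 0.0152, 0, 0, 0, -15])

```text
time: 13.05
tcp_pos: [0.4784, -0.1714, 0.0864]
orientation: [0.295, 0.643, 0.294, -0.643]
contact_force: [-0.9, 0.0, 0.7]
finger_gap: 0.008
```

Request:
step_arm(increments=[0.0015, 0.0029, 0, 0, 0, -3, 0.0032, 0.0057, 0, 0, 0, -6, 0.005, 0.0084, 0, 0, 0, -9, 0.007, 0.011, 0, 0, 0, -12, 0.0091, 0.0135, 0, 0, 0, -15])

```text
time: 13.55
tcp_pos: [0.4876, -0.1579, 0.0865]
orientation: [0.208, 0.676, 0.207, -0.676]
contact_force: [1.0, -0.3, -0.2]
finger_gap: 0.006
```

Request:
step_arm(increments=[0.0011, 0.0012, 0, 0, 0, -1.5, 0.0022, 0.0023, 0, 0, 0, -3, 0.0033, 0.0035, 0, 0, 0, -4.5, 0.0045, 0.0046, 0, 0, 0, -6])

```text
time: 13.95
tcp_pos: [0.4917, -0.1534, 0.0857]
orientation: [0.172, 0.686, 0.172, -0.686]
contact_force: [0.4, -0.0, 0.3]
finger_gap: 0.005
```

```bash
python3 look.py 12;python3 -c "
from h import *
for n in ('scene12','top12'): print(n);plane(dict(np.load(n+'.npz')))"
```

```text
13.95 [ 0.4917 -0.1534  0.0857] [ 0.45 -0.04  0.3 ] [ 0.72  0.18 -0.5   1.93  0.1   1.05 -0.91]
lid top z@axis 0.1541 tilt 1.563 dir -152 n=22 circ [ 0.5705 -0.186 ] 0.0143
{0: 6, 350: 6}
phase mod120 0.1
lid top z@axis 0.0986 tilt 0.065 dir 0 n=75 circ [ 0.5268 -0.1937] 0.023
{230: 29, 240: 9, 340: 3, 350: 47}
phase mod120 115.9
scene12
plane z 0.0841 tilt 0.396 n 5 spread [0.001 0.003]
top12
plane z 0.0977 tilt 0.024 n 131 spread [0.013 0.009]
```

View pics/top12.png

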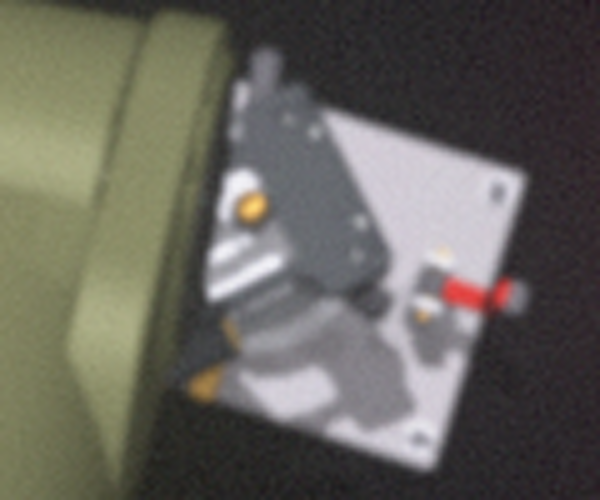

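Request:
step_arm(increments=[0.0012, 0.0011, 0, 0, 0, -1.5, 0.0025, 0.0021, 0, 0, 0, -3, 0.0037, 0.0031, 0, 0, 0, -4.5, 0.005, 0.0041, 0, 0, 0, -6])

```text
time: 14.45
tcp_pos: [0.4966, -0.1493, 0.0855]
orientation: [-0.135, -0.694, -0.135, 0.694]
contact_force: [-0.2, 0.1, -0.4]
finger_gap: 0.004
```

Request:
step_arm(increments=[0.0013, 0.0009, 0, 0, 0, -1.5, 0.0027, 0.0019, 0, 0, 0, -3, 0.004, 0.0028, 0, 0, 0, -4.5])

```text
time: 14.75
tcp_pos: [0.5005, -0.1465, 0.0855]
orientation: [-0.108, -0.699, -0.108, 0.699]
contact_force: [-1.1, -1.0, 0.6]
finger_gap: 0.002
```

```bash
python3 look.py 13;python3 -c "
from h import *
for n in ('scene13','top13'): print(n);plane(dict(np.load(n+'.npz')))"
```

```text
14.75 [ 0.5005 -0.1465  0.0855] [-1.11 -1.04  0.64] [ 0.68  0.2  -0.49  1.91  0.11  1.06 -1.12]
lid top z@axis 0.0000 tilt 0.000 dir 0 n=0 circ [0. 0.] 0.0
{100: 1, 110: 3, 120: 4, 130: 3, 140: 2, 150: 14, 160: 15, 170: 10}
phase mod120 38.6
lid top z@axis 0.0978 tilt 0.040 dir -106 n=179 circ [ 0.5388 -0.1904] 0.0333
{220: 28, 230: 10, 330: 6, 340: 46, 350: 3}
phase mod120 105.9
scene13
plane z 0.0000 tilt 0.000 n 0 spread [nan nan]
top13
plane z 0.0973 tilt 0.012 n 234 spread [0.019 0.009]
  ret = _var(a, axis=axis, dtype=dtype, out=out, ddof=ddof,
  arrmean = um.true_divide(arrmean, div, out=arrmean,
  ret = um.true_divide(
```

Request:
step_arm(increments=[0.0009, 0.0006, 0, 0, 0, -1, 0.0018, 0.0011, 0, 0, 0, -2, 0.0028, 0.0016, 0, 0, 0, -3])

```text
time: 15.15
tcp_pos: [0.5025, -0.145, 0.0854]
orientation: [-0.09, -0.701, -0.09, 0.702]
contact_force: [-3.4, -0.9, 2.4]
finger_gap: 0.006
```

Request:
step_arm(increments=[0.0009, 0.0005, 0, 0, 0, -1, 0.0018, 0.001, 0, 0, 0, -2])

```text
time: 15.35
tcp_pos: [0.5037, -0.1442, 0.0852]
orientation: [-0.078, -0.702, -0.078, 0.704]
contact_force: [-6.0, -0.9, 2.4]
finger_gap: 0.011
```

```bash
python3 look.py 14 top 2>/dev/null;python3 -c "
from h import *
for n in ('top14',): print(n);plane(dict(np.load(n+'.npz')))"
```

```text
15.35 [ 0.5037 -0.1442  0.0852] [-6.04 -0.88  2.43] [ 0.67  0.2  -0.48  1.91  0.11  1.06 -1.21]
lid top z@axis 0.0979 tilt 0.024 dir -138 n=180 circ [ 0.5399 -0.1923] 0.0328
{210: 5, 220: 27, 330: 23, 340: 37}
phase mod120 102.2
top14
plane z 0.0973 tilt 0.017 n 253 spread [0.02  0.009]
```

Request:
step_arm(increments=[0.0009, 0.0004, 0, 0, 0, -1, 0.0018, 0.0008, 0, 0, 0, -2])

```text
time: 15.6
tcp_pos: [0.5047, -0.1436, 0.0851]
orientation: [-0.065, -0.702, -0.065, 0.706]
contact_force: [-7.3, -0.8, 4.6]
finger_gap: 0.006
```

Request:
step_arm(increments=[0.001, 0.0004, 0, 0, 0, -1, 0.0018, 0.0007, 0, 0, 0, -1.5])

```text
time: 15.8
tcp_pos: [0.5057, -0.1431, 0.0849]
orientation: [-0.056, -0.702, -0.056, 0.707]
contact_force: [-10.6, -0.5, 4.4]
finger_gap: 0.007
```

```bash
python3 look.py 15 top 2>/dev/null;python3 -c "
from h import *
for n in ('top15',): print(n);plane(dict(np.load(n+'.npz')))"
```

```text
15.8 [ 0.5057 -0.1431  0.0849] [-10.63  -0.55   4.42] [ 0.66  0.21 -0.48  1.9   0.11  1.06 -1.28]
lid top z@axis 0.0974 tilt 0.014 dir 126 n=198 circ [ 0.5399 -0.1933] 0.0337
{210: 8, 220: 19, 330: 34, 340: 31}
phase mod120 100.4
top15
plane z 0.0971 tilt 0.020 n 278 spread [0.02  0.009]
```

Request:
step_arm(increments=[0.0005, 0.0002, 0, 0, 0, -0.5, 0.0005, 0.0002, 0, 0, 0, -0.5, 0.0005, 0.0002, 0, 0, 0, -0.5])

```text
time: 16.15
tcp_pos: [0.5059, -0.143, 0.0848]
orientation: [-0.053, -0.703, -0.053, 0.708]
contact_force: [-9.5, -0.7, 4.7]
finger_gap: 0.001
```

Request:
step_arm(increments=[-0.005, -0.001, 0, 0, 0, 0, -0.012, -0.002, 0, 0, 0, 0, -0.013, -0.002, 0.04, 0, 0, 0, -0.013, -0.002, 0.085, 0, 0, 0])

```text
time: 16.55
tcp_pos: [0.4951, -0.1436, 0.1702]
orientation: [-0.053, -0.704, -0.054, 0.706]
contact_force: [0.4, -0.3, -0.2]
finger_gap: 0.009
```

Request:
step_arm(increments=[0, -0.035, 0, 0, 0, -6, 0, -0.075, 0, 0, 0, -12, 0, -0.115, 0, 0, 0, -18, 0, -0.155, 0, 0, 0, -24, -0.0015, -0.1855, 0, 0, 0, -26])

```text
time: 17.05
tcp_pos: [0.4949, -0.3326, 0.1709]
orientation: [-0.107, 0.7, -0.108, -0.698]
contact_force: [-0.5, 0.4, -0.2]
finger_gap: 0.005
```

Request:
step_arm(increments=[0, 0, 0, 0, 0, 0, 0, 0, -0.03, 0, 0, 0, 0, 0, -0.055, 0, 0, 0, 0, 0, -0.062, 0, 0, 0, 0, 0, -0.062, 0, 0, 0])

```text
time: 17.55
tcp_pos: [0.4945, -0.3286, 0.1078]
orientation: [0.106, -0.699, 0.105, 0.7]
contact_force: [0.4, 0.2, -0.6]
finger_gap: 0.005
```

```bash
python3 look.py 16 2>/dev/null;python3 -c "
from h import *
for n in ('scene16','top16'): print(n);plane(dict(np.load(n+'.npz')))"
```

```text
17.55 [ 0.4945 -0.3286  0.1078] [ 0.36  0.2  -0.56] [ 0.81  0.3  -0.32  1.72  0.1   1.13 -1.41]
lid top z@axis 0.0972 tilt 0.004 dir -124 n=770 circ [ 0.5341 -0.1999] 0.0401
{90: 4, 100: 34, 210: 29, 220: 23, 230: 3, 330: 11, 340: 15}
phase mod120 102.1
lid top z@axis 0.0973 tilt 0.002 dir -169 n=920 circ [ 0.535  -0.2003] 0.0397
{90: 25, 100: 37, 210: 19, 220: 26, 330: 37, 340: 30}
phase mod120 100.5
scene16
plane z 0.0972 tilt 0.006 n 678 spread [0.02 0.02]
top16
plane z 0.0973 tilt 0.003 n 875 spread [0.02 0.02]
```

View pics/scene16.png

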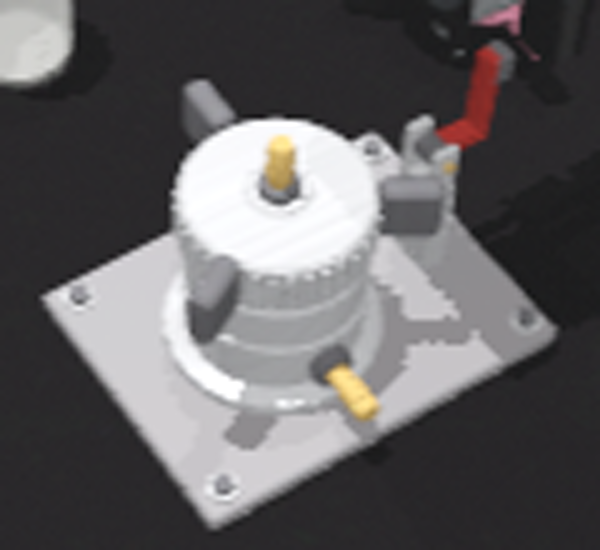

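View pics/top16.png

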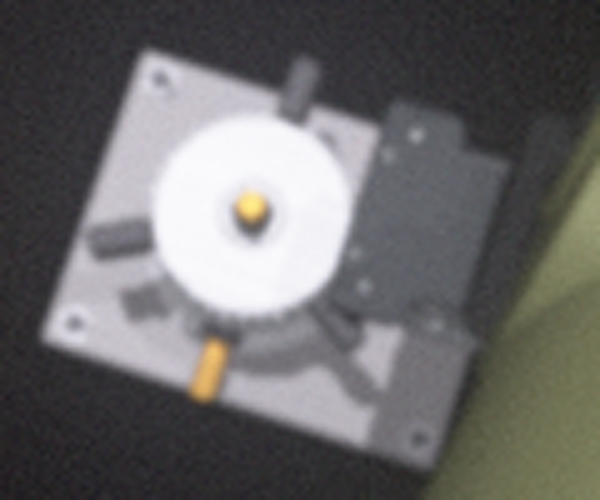

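Request:
step_arm(increments=[0.0024, 0.0076, 0, 0, 0, 0, 0.0047, 0.0153, 0, 0, 0, 0, 0.007, 0.023, 0, 0, 0, 0, 0.009, 0.029, 0, 0, 0, 0, 0.0105, 0.034, 0, 0, 0, 0])

```text
time: 18.15
tcp_pos: [0.5058, -0.2946, 0.1088]
orientation: [-0.106, 0.699, -0.106, -0.699]
contact_force: [0.6, -0.5, 0.0]
finger_gap: 0.009
```

```bash
python3 look.py 17 scene 2>/dev/null
```

```text
18.15 [ 0.5058 -0.2946  0.1088] [ 0.65 -0.53  0.  ] [ 0.77  0.29 -0.34  1.74  0.1   1.13 -1.47]
lid top z@axis 0.0973 tilt 0.008 dir -131 n=654 circ [ 0.5328 -0.2015] 0.0411
{90: 6, 100: 34, 210: 32, 220: 42, 330: 11, 340: 17}
phase mod120 102.3
```

View pics/scene17.png

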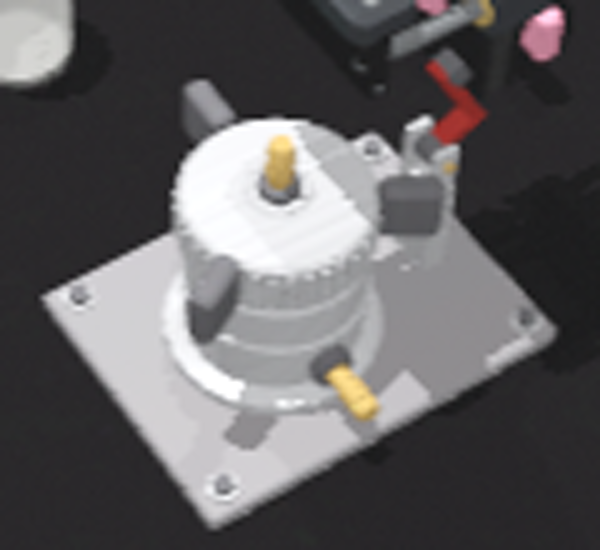

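Catch is tipping inwards (nose now near pixel (450,70) of the crop). Continue.

Request:
step_arm(increments=[0.0018, 0.0057, 0, 0, 0, 0, 0.0035, 0.0115, 0, 0, 0, 0, 0.005, 0.016, 0, 0, 0, 0, 0.006, 0.019, 0, 0, 0, 0, 0.006, 0.019, 0, 0, 0, 0])

```text
time: 18.7
tcp_pos: [0.5115, -0.2758, 0.1084]
orientation: [0.106, -0.699, 0.106, 0.699]
contact_force: [-0.3, 0.2, -0.9]
finger_gap: 0.007
```

```bash
python3 look.py 18 scene 2>/dev/null
```

```text
18.7 [ 0.5115 -0.2758  0.1084] [-0.28  0.21 -0.86] [ 0.75  0.28 -0.35  1.75  0.1   1.13 -1.5 ]
lid top z@axis 0.0971 tilt 0.003 dir -123 n=517 circ [ 0.5342 -0.2007] 0.0394
{90: 3, 100: 33, 210: 32, 220: 35, 230: 4, 240: 2, 330: 10, 340: 19}
phase mod120 102.7
```

View pics/scene18.png

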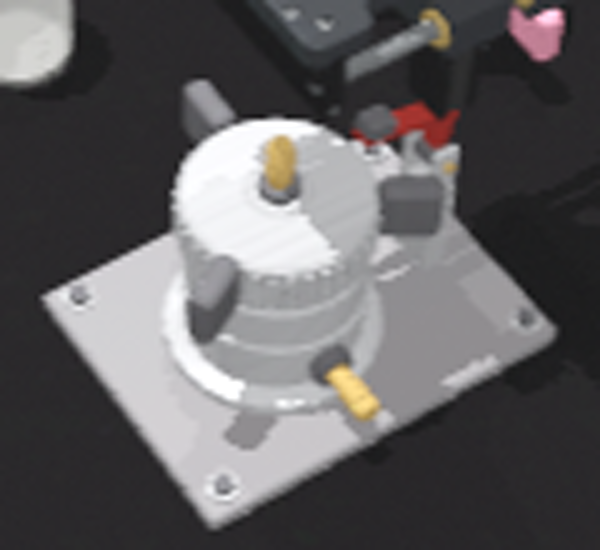

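Request:
step_arm(increments=[0.0012, 0.004, 0, 0, 0, 0, 0.0024, 0.0076, 0, 0, 0, 0, 0.0024, 0.0076, 0, 0, 0, 0])

```text
time: 19.05
tcp_pos: [0.5139, -0.2682, 0.1084]
orientation: [0.106, -0.699, 0.106, 0.699]
contact_force: [-0.1, 0.8, -0.1]
finger_gap: 0.004
```

```bash
python3 look.py 19 scene 2>/dev/null
```

```text
19.05 [ 0.5139 -0.2682  0.1084] [-0.1   0.76 -0.11] [ 0.74  0.28 -0.35  1.76  0.1   1.13 -1.52]
lid top z@axis 0.0972 tilt 0.011 dir -128 n=459 circ [ 0.5355 -0.1991] 0.0399
{90: 4, 100: 37, 210: 29, 220: 39, 230: 1, 240: 4, 250: 2, 260: 1, 330: 10, 340: 16}
phase mod120 103.3
```

View pics/scene19.png

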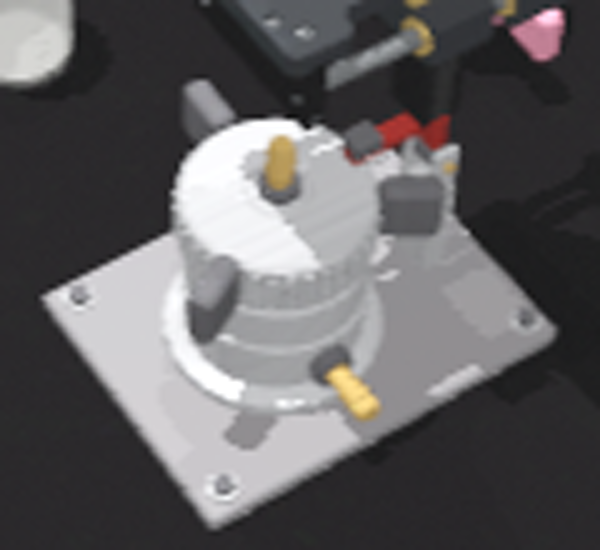

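Request:
step_arm(increments=[-0.006, -0.02, 0.01, 0, 0, 0, -0.014, -0.045, 0.04, 0, 0, 0, -0.024, -0.08, 0.07, 0, 0, 0, -0.036, -0.12, 0.09, 0, 0, 0, -0.036, -0.12, 0.09, 0, 0, 0])

```text
time: 19.6
tcp_pos: [0.4749, -0.3982, 0.2021]
orientation: [-0.107, 0.7, -0.113, -0.697]
contact_force: [-0.5, 0.4, 0.7]
finger_gap: 0.002
```

```bash
python3 look.py 20 2>/dev/null; python3 -c "
from h import *
for n in ('scene20','top20'):
    d=dict(np.load(n+'.npz'));print(n);plane(d)
    p=pts(d);hsv=cv2.cvtColor(d['color'],cv2.COLOR_RGB2HSV)
    q=p-[*A,0];u=np.array([.294,.956]);inn=q[...,:2]@u+.076;lat=q[...,0]*.956-q[...,1]*.294
    m=(hsv[...,1]>120)&((hsv[...,0]<8)|(hsv[...,0]>172))&(abs(lat)<.02)&(abs(inn)<.06)&(p[...,2]<.2)
    for a in range(-30,60,6):
        k=m&(inn*1e3>=a)&(inn*1e3<a+6)
        if k.sum():print(a,k.sum(),'z max %.4f med %.4f lat %.4f'%(p[k][:,2].max(),np.median(p[k][:,2]),np.median(lat[k])))
"
```

```text
19.6 [ 0.4749 -0.3982  0.2021] [-0.52  0.36  0.74] [ 0.88  0.27 -0.28  1.56  0.08  1.31 -1.29]
lid top z@axis 0.0973 tilt 0.004 dir -128 n=733 circ [ 0.5337 -0.2007] 0.0399
{90: 6, 100: 32, 210: 26, 220: 13, 230: 1, 240: 1, 250: 2, 330: 11, 340: 17}
phase mod120 102.3
lid top z@axis 0.0974 tilt 0.002 dir -153 n=893 circ [ 0.5348 -0.2001] 0.0395
{90: 24, 100: 35, 210: 20, 220: 50, 230: 3, 240: 5, 250: 3, 330: 37, 340: 31}
phase mod120 102.1
scene20
plane z 0.0972 tilt 0.006 n 651 spread [0.02  0.019]
-12 1 z max 0.0993 med 0.0993 lat -0.0013
-6 23 z max 0.1062 med 0.0992 lat -0.0035
0 23 z max 0.1055 med 0.1014 lat -0.0022
6 15 z max 0.1051 med 0.1025 lat -0.0016
12 13 z max 0.1046 med 0.1030 lat 0.0008
18 11 z max 0.1051 med 0.1037 lat -0.0005
24 6 z max 0.1089 med 0.1034 lat -0.0026
36 1 z max 0.1013 med 0.1013 lat 0.0016
top20
plane z 0.0974 tilt 0.001 n 849 spread [0.02  0.019]
-6 9 z max 0.1061 med 0.1048 lat -0.0002
0 13 z max 0.1058 med 0.1038 lat -0.0002
6 12 z max 0.1056 med 0.1037 lat 0.0008
12 12 z max 0.1067 med 0.1032 lat 0.0008
18 12 z max 0.1062 med 0.1035 lat 0.0008
24 6 z max 0.1054 med 0.1039 lat 0.0013
```

View pics/scene20.png

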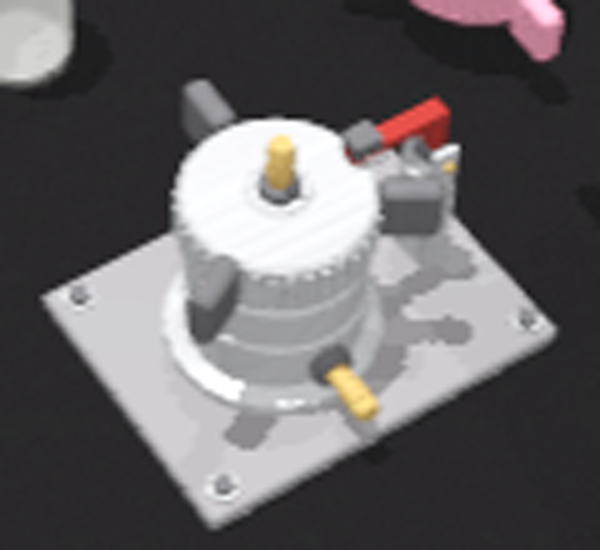

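View pics/top20.png

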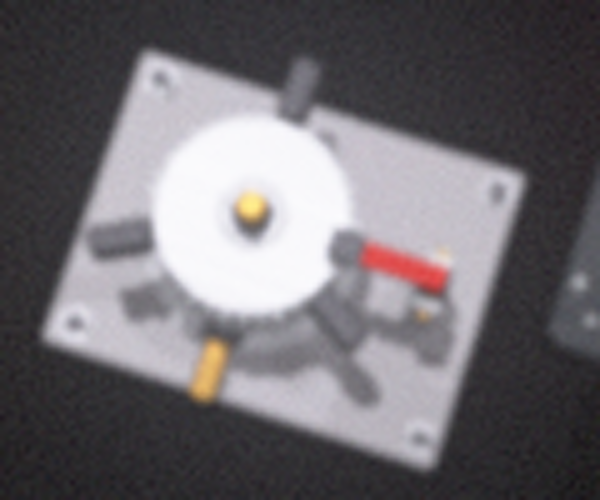

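Request:
step_arm(increments=[0, 0, 0, 0, 0, 0, 0, 0, 0, 0, 0, 0, 0, 0, 0, 0, 0, 0])

```text
time: 20.0
tcp_pos: [0.4781, -0.3876, 0.198]
orientation: [0.106, -0.699, 0.105, 0.699]
contact_force: [0.3, -0.2, -0.1]
finger_gap: 0.001
```

```bash
python3 -c "
from plant import bot
print(bot.finish_job())"
```

```text
the job is handed in; nothing more can be done
None
```

The lid is screwed home and tight, the red catch lies shut behind a wing, and the job is handed in at about 20 s of the 64 s. No verdict was reported.

- **Backing off:** I pushed a wing about 50° anticlockwise with closed fingers, and the lid dropped level. The tilt measured 0.006 to 0.009 rad with the origin about 94.8 mm up.
- **Tightening:** I turned the lid about 148° clockwise using two wings in turn. Each move ended at a few newtons or less until it bound at about 11 N (force read at the end of each move). I stopped there.
- **Catch:** I tipped it in from outside at its top. It now lies flat, with its top near 104 mm in both views.

**Last checks:**
- **Lid:** It is level within 0.006 rad in both views, with its top at 97.3 mm. That puts the origin near 89.3 mm, about 0.7 mm under nominal and within the 2 mm calibration error.
- **Wing:** It stands about 31 to 32° past the catch, roughly 31 to 32 mm on the -x side.
- **Glassware and clearance:** The arm did not go near the glassware, though I took no separate measurement of it at the end. The robot was clear of everything at hand-in.

**Disagreements:** Some tilt readings were unreliable while the gripper hid most of the lid (up to 1.56 rad on a handful of points). I ignored them in favour of the unobstructed views. The wing angle differed by 1 to 2° between views and readings.

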